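# Ready the calorimeter station: scrape, slide the pot, pour the specimens

### The arm

A 6-joint arm with a two-finger parallel gripper is mounted at the origin on the work surface. World frame = base frame: x ahead of the robot, y to its left, z up, the work surface at z = 0. Lengths are in m, angles in degrees, forces in N, time in s.
With the tool pointing down it reaches from about 0.325 to 0.85 m from the base axis. Payload 15.5 kg.
Tool frame: the origin (TCP) lies at the very end of the fingers, on their centre line; the grasp point (between the pads) lies arm.grip_depth behind it (arm.grip_depth is the distance from the TCP to the grasp point, in m); z points along the fingers, y is the direction in which the jaws open and shut (so a half turn about z gives the same grasp; the last joint's range is limited). The gripper opens to 91 mm and grips with 3 to 60 N. Pads are 32 mm wide; open, the fingers measure 118 mm over their backs; the gripper's body (76 mm by 178 mm) begins 60 mm behind the grasp point.
Start: joints at [-81.561, 28.281, 77.091, -0, 74.628, -5.472], TCP at [0.15, -0.607, 0.214] pointing down, gripper open.
Joint ranges: [-166.48, 166.48], [-47.26, 123.95], [12.59, 153.08], [-70.14, 250.14], [6.76, 159.57], [-176.63, 176.63]. Speed limits (degrees/s): [108.29, 108.29, 147.25, 172.46, 172.46, 172.46].

### API

Orientations are given as a 3x3 rotation matrix whose columns are the frame's x, y, z axes.
In Python, from rig import arm gives the robot as it stands. Calls block until the motion is done:
- arm.move_to(position, orientation): joint-space move of the TCP to a pose.
- arm.move_l(position, orientation=None, feed=0.15): straight line of the TCP; orientation=None keeps the orientation; feed is the mean speed in m/s.
- arm.move_joints(angles): joint-space move.
- arm.grip(opening): finger opening in m; the grip force is fixed at half the most; returns when the fingers have stopped.
- arm.sleep(seconds).
- arm.solve_ik(position, orientation): joint angles nearest the present ones, or None.
- arm.snapshot(name): name is "side" or "top" or "wrist"; returns the picture (384x512x3 uint8, red, green, blue); there is no depth.
- arm.get_calibration(name): a dict with "intrinsics" (3x3 intrinsics, pixels), "cam_to_world" (4x4, takes a point from camera to world coordinates). Camera axes: x right, y down, z forward; pixel columns grow to the right and rows downward; lengths in m; the calibration is good to about 2 mm. The wrist camera is an equidistant fisheye: a pixel r from the principal point sees the ray r / f radians off the axis. A picture is of the moment at which its call begins: read the wrist's pose just before it. get_calibration takes no time and is no camera call; for the wrist camera it gives the pose at the moment of the call.
A pose or a line that the arm cannot do raises arm.Unreachable and nothing moves.
- arm.sign_off(): hands the job in, once; it reports no verdict.
Readings, each from a call of its own:
- arm.current_t(): time.
- arm.current_joint_positions(): joint angles.
- arm.current_dq(): joint speeds.
- arm.current_tau(): joint torques, N m.
- arm.current_ee_pos(): TCP position.
- arm.current_tool_rot(): TCP orientation.
- arm.current_force(): force on the tool from outside, world axes, zero at the start.
- arm.current_torque(): the same for the moment, N m.
- arm.current_width(): finger opening in m.
Only numpy, scipy, OpenCV 4.12 (cv2) and the standard library are available. Lean on these libraries where they do the work, as an engineer would, in place of code of your own. Each camera call takes 0.05 s, during which the arm holds its last target.

### The job

Get the calorimeter station ready for the next class: first wipe every copper offcut off the white board into the trough at its end with the scraper block (not with the fingers), then slide the pot by its handle along the board, without lifting or tipping it, until it stands wholly inside the printed ring, and only then pour all the brass cubes from the beaker into the pot. Leave the scraper standing lengthwise inside its outlined rectangle and the empty beaker upright inside its outlined circle, and do not disturb the jar or the steel ring.

Things in the scene. Friction and masses are not known exactly. Their poses are not given: they have to be found in the camera images.
- board: Fixed white board on the bench, 206 mm wide (its x), 420 mm long (its y, -190 to +230 mm), flat top 30 mm above the bench. Aluminium rails along both long sides (inner faces at x = -95, +95 mm) stand 12 mm above the top. The -y end opens into the chip trough. Printed ring at y = -80 mm; two dashes mark the pot's parking place at y = +150 mm. Origin on the bench under x = y = 0; z up.
- ring (a point): Centre of the dark printed ring (inner diameter 128 mm) on the board's top, where the pot has to stand.
- trough (a point): Centre of the floor of the aluminium chip trough at the board's -y end: 190 mm (x) by 120 mm (y) inside, board y = -190 to -310 mm, floor 25 mm below the board's top, rails and end wall 42 mm above the bench, no wall towards the board. Axes as those of the board.
- pot: Steel calorimeter pot, open on top, 100 mm outer diameter, 65 mm high, wall 4 mm, floor 5 mm, 0.5 kg, with a straight wooden handle towards its own +y. Stands on the board. Origin: centre of its underside; z up.
- pot_handle (a point): Middle of the pot's handle bar, a bar 14 mm wide (along the pot's x) and 14 mm high, 92 mm out from the pot's axis along its own +y and 50 mm above its underside; the bar is free from 50 to 120 mm out.
- scraper: Wooden scraper block with a rubber foot: a bar 110 mm long (its own y), 48 mm thick (its own x) and 24 mm high with a flat underside, and on it an upright grip 24 mm thick (x), 60 mm long (y), from 24 to 78 mm high. 0.2 kg. Origin: centre of its underside; z up.
- scraper_grip (a point): Place to grip the scraper: middle of its upright grip, 58 mm above its underside; the fingers close along the scraper's x (24 mm).
- rest: White outlined rectangle on the bench, 100 by 165 mm (long way along its own y): the place of the scraper. Flat. Origin at its centre on the bench.
- cup: Grey plastic beaker, straight sides, 62 mm outer diameter, 70 mm high, wall 3 mm, floor 5 mm, no handle; holds the brass cubes. Origin: centre of its underside; z up towards the mouth.
- cupmark: White outlined circle on the bench, 110 mm across: the place of the beaker. Flat. Origin at its centre on the bench.
- jar: Bystander: closed jar, 56 mm diameter, 85 mm high, beyond the board. Origin: centre of its underside.
- disc: Bystander: heavy steel ring, 100 mm across, 14 mm thick, lying beyond the board. Origin: centre of its underside.
- chip1: Loose copper sheet offcut, 22 x 16 x 6 mm, on the board at the start (3 to 5 of them are present). Origin: centre of its underside.
- chip2: Loose copper sheet offcut, 22 x 16 x 6 mm, on the board at the start (3 to 5 of them are present). Origin: centre of its underside.
- chip3: Loose copper sheet offcut, 22 x 16 x 6 mm, on the board at the start (3 to 5 of them are present). Origin: centre of its underside.
- chip4: Loose copper sheet offcut, 22 x 16 x 6 mm, on the board at the start (3 to 5 of them are present). Origin: centre of its underside.
- chip5: Loose copper sheet offcut, 22 x 16 x 6 mm, on the board at the start (3 to 5 of them are present). Origin: centre of its underside.
- cube1: Loose brass specimen cube, 12 mm, in the beaker at the start (3 to 6 of them are present). Origin: centre of one face (its underside as built).
- cube2: Loose brass specimen cube, 12 mm, in the beaker at the start (3 to 6 of them are present). Origin: centre of one face (its underside as built).
- cube3: Loose brass specimen cube, 12 mm, in the beaker at the start (3 to 6 of them are present). Origin: centre of one face (its underside as built).
- cube4: Loose brass specimen cube, 12 mm, in the beaker at the start (3 to 6 of them are present). Origin: centre of one face (its underside as built).
- cube5: Loose brass specimen cube, 12 mm, in the beaker at the start (3 to 6 of them are present). Origin: centre of one face (its underside as built).
- cube6: Loose brass specimen cube, 12 mm, in the beaker at the start (3 to 6 of them are present). Origin: centre of one face (its underside as built).
Things that resemble listed ones, but are neither listed nor needed, are in the scene too. Leave any red look-alike of the pot alone.

How it is judged (in metres and radians):
On the way, in this order (a step that is already met when the one before it is completed fails the run):
1. the scraper has been brought down onto the board (x of scraper in the frame of board between -0.1 and 0.1 m and y of scraper in the frame of board between -0.2 and 0.2 m and z of scraper in the frame of board below 0.038 m), for 0.2 s.
2. all the copper offcuts lie in the trough (x of chip1 in the frame of trough between -0.099 and 0.099 m and y of chip1 in the frame of trough between -0.064 and 0.064 m and z of each of chip1, chip2, chip3, chip4, chip5 in the frame of trough below 0.022 m and x of chip2 in the frame of trough between -0.099 and 0.099 m and y of chip2 in the frame of trough between -0.064 and 0.064 m and x of chip3 in the frame of trough between -0.099 and 0.099 m and y of chip3 in the frame of trough between -0.064 and 0.064 m and x of chip4 in the frame of trough between -0.099 and 0.099 m and y of chip4 in the frame of trough between -0.064 and 0.064 m and x of chip5 in the frame of trough between -0.099 and 0.099 m and y of chip5 in the frame of trough between -0.064 and 0.064 m), for 0.3 s.
3. the pot stands inside the printed ring (horizontal distance between pot and ring below 0.016 m and linear speed of pot below 0.02 m/s), for 0.3 s.
4. all the brass cubes are in the pot (horizontal distance between each of cube1, cube2, cube3, cube4, cube5, cube6 and pot below 0.046 m and z of cube1 in the frame of pot between 0 and 0.05 m and z of cube2 in the frame of pot between 0 and 0.05 m and z of cube3 in the frame of pot between 0 and 0.05 m and z of cube4 in the frame of pot between 0 and 0.05 m and z of cube5 in the frame of pot between 0 and 0.05 m and z of cube6 in the frame of pot between 0 and 0.05 m), for 0.3 s.
At the end, for the whole second after the job is handed in: Offcuts in the trough; pot upright, axis within 16 mm of the ring centre, all cubes in it; scraper standing on the bench within 28 mm of its rectangle's centre and 0.45 rad of its long direction; empty beaker upright within 24 mm of its circle's centre; all at rest (all of step 2 and all of step 3 and all of step 4 and angle between each of pot, scraper, cup's own z axis and vertical below 0.1 rad and horizontal distance between scraper and rest below 0.028 m and angle between the y axis of scraper and the y axis of rest, either way round below 0.45 rad and height (world z) of each of scraper, cup below 0.008 m and horizontal distance between cup and cupmark below 0.024 m and linear speed of each of scraper, cup below 0.02 m/s); the robot touches nothing.
It fails at once if the pot is lifted off the board (more than 12 mm) or tipped (more than 0.2 rad) (height (world z) of pot above 0.042 m or angle between pot's own z axis and vertical above 0.2 rad).
It fails at once if the fingers touch a copper offcut (contact force between the fingers and chip1 above 0.5 N or contact force between the fingers and chip2 above 0.5 N or contact force between the fingers and chip3 above 0.5 N or contact force between the fingers and chip4 above 0.5 N or contact force between the fingers and chip5 above 0.5 N).
It fails at once if the jar or the steel ring is disturbed (moved more than 25 mm) (distance of any of jar, disc from where it was at the start of the episode above 0.025 m).
Of chip1, chip2, chip3, chip4, chip5 only 3 to 5 are there at a start; the rules pass over those that are not, and their reading is None.
Of cube1, cube2, cube3, cube4, cube5, cube6 only 3 to 6 are there at a start; the rules pass over those that are not, and their reading is None.
At some moment in a run one of pot, scraper may be knocked a few centimetres aside while the robot is not near it.
It also fails if it takes over 210 s, if anything falls off the work surface, if the arm or the gripper's body presses on something with over 40 N, if the wrist force passes 120 N, or if a joint passes its speed limit or range.

## Working session

There is one attempt and no reset: what is moved stays moved. The work goes in short steps, each a Python script; the robot and the scene stay as the last script left them, time stands still between calls to the robot, and variables do not carry over. Pictures are saved under pics/ and viewed, and the job is handed in when it is done.

```bash
ls; mkdir -p pics
python3 - <<'E'
from rig import arm
import cv2,numpy as np
print(arm.current_t(),arm.grip_depth,arm.current_width())
for n in ["side","top","wrist"]:
    c=arm.get_calibration(n);print(n,np.round(c["intrinsics"],1).tolist(),np.round(c["cam_to_world"],3).tolist())
    im=arm.snapshot(n);cv2.imwrite(f"pics/a_{n}.png",im[:,:,::-1])
E
```

```text
pics
0.0 0.0188 0.09117350440519578
side [[471.2, 0.0, 251.0], [0.0, 471.2, 192.0], [0.0, 0.0, 1.0]] [[-0.678, -0.374, 0.632, -0.122], [-0.735, 0.337, -0.588, 0.678], [0.007, -0.864, -0.504, 0.591], [0.0, 0.0, 0.0, 1.0]]
top [[386.5, 0.0, 257.2], [0.0, 386.5, 190.3], [0.0, 0.0, 1.0]] [[0.017, -0.99, 0.142, 0.409], [-1.0, -0.015, 0.017, 0.05], [-0.014, -0.142, -0.99, 1.032], [0.0, 0.0, 0.0, 1.0]]
wrist [[297.3, 0.0, 259.6], [0.0, 297.3, 188.6], [0.0, 0.0, 1.0]] [[0.24, -0.942, -0.235, 0.216], [-0.971, -0.233, -0.058, -0.591], [-0.0, 0.242, -0.97, 0.385], [0.0, 0.0, 0.0, 1.0]]
```

View pics/a_top.png

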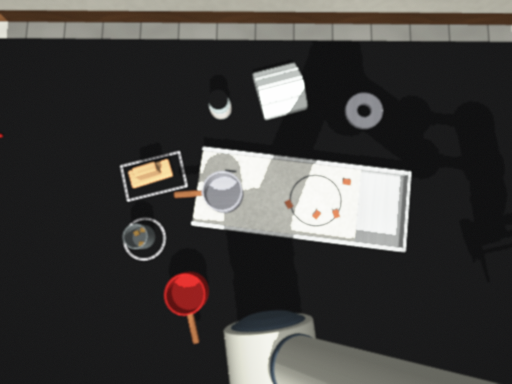

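View pics/a_side.png

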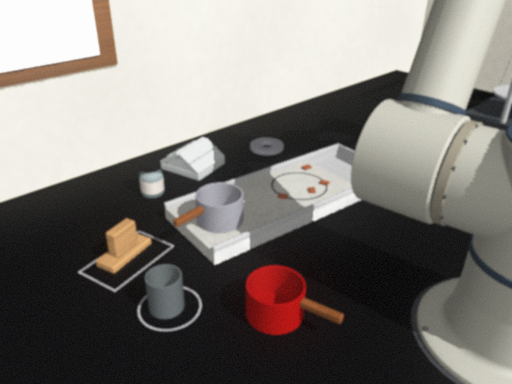

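View pics/a_wrist.png

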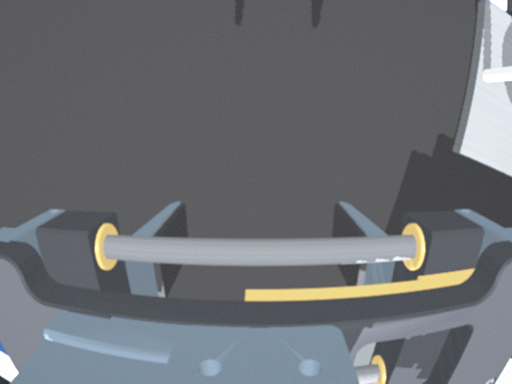

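The top view shows the board at (200–410, 150–250) with the trough at its right end. The steel pot is at (221,190) with its handle to the left, and the red look-alike at (186,294). The scraper is at (152,174) in its rectangle, the beaker at (138,237) by its circle, the jar at (219,104) and the steel ring at (364,110). Next I'll enlarge the crops.

Run:
```python
import cv2
t=cv2.imread("pics/a_top.png");s=cv2.imread("pics/a_side.png")
cv2.imwrite("pics/b1.png",cv2.resize(t[140:265,100:260],None,fx=5,fy=4.8,interpolation=cv2.INTER_CUBIC)[:600,:800])
cv2.imwrite("pics/b2.png",cv2.resize(t[140:260,260:420],None,fx=5,fy=5,interpolation=cv2.INTER_CUBIC))
cv2.imwrite("pics/b3.png",cv2.resize(s[140:340,70:370],None,fx=2.6,fy=2.6,interpolation=cv2.INTER_CUBIC))
```

```text
(no output)
```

View pics/b1.png

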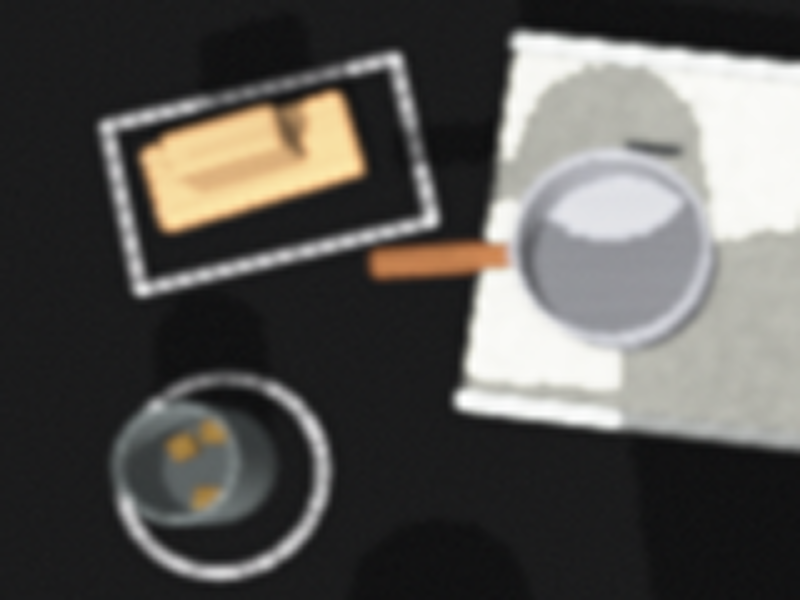

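View pics/b2.png

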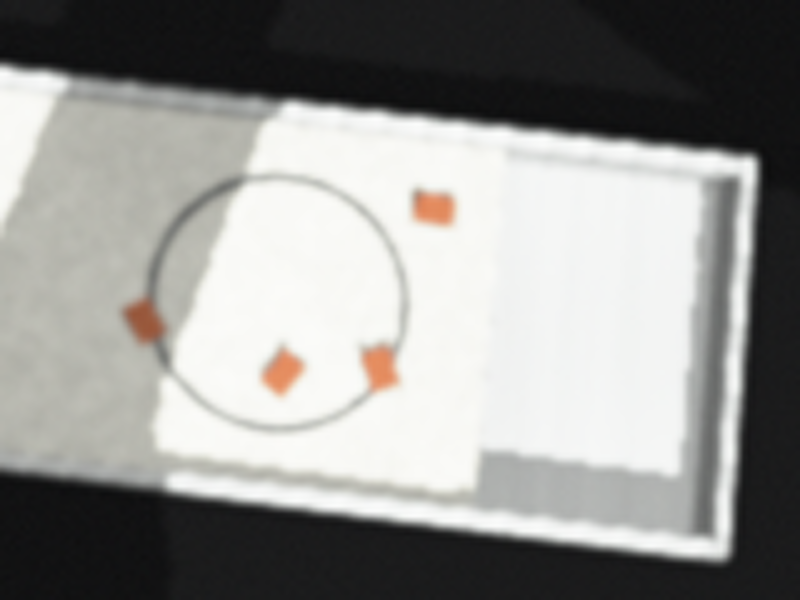

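View pics/b3.png

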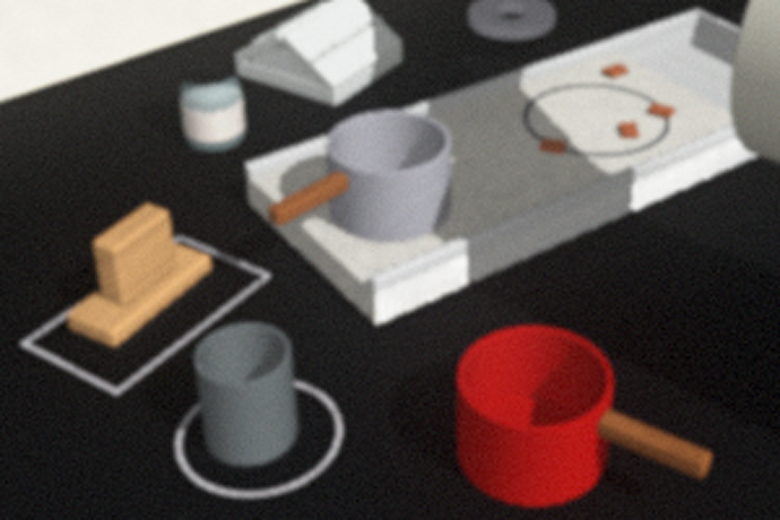

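Four copper chips are visible, all around the ring. The grey bands on the board are the arm's shadow. Of the pot-like things, the grey steel pot at top (221,190) stands on the board, and the red one at (186,294) is the look-alike to leave alone. Now I'll measure.

```bash
cat > h.py <<'E'
import numpy as np,cv2
def ray(c,u,v):
    K=np.array(c["intrinsics"]);T=np.array(c["cam_to_world"])
    d=T[:3,:3]@np.linalg.inv(K)@np.array([u,v,1.0]);return T[:3,3],d
def onz(c,u,v,z):
    o,d=ray(c,u,v);s=(z-o[2])/d[2];return (o+s*d)
def proj(c,p):
    K=np.array(c["intrinsics"]);T=np.array(c["cam_to_world"])
    q=T[:3,:3].T@(np.array(p)-T[:3,3]);q=K@q;return q[:2]/q[2]
def blobs(mask,amin):
    n,l,st,ce=cv2.connectedComponentsWithStats(mask.astype(np.uint8))
    return [(i,st[i],ce[i],l==i) for i in range(1,n) if st[i][4]>=amin]
def rd(yaw):  # tool down, tool y (jaw) at world yaw
    y=np.array([np.cos(yaw),np.sin(yaw),0]);z=np.array([0,0,-1.]);x=np.cross(y,z);return np.stack([x,y,z],1)
E
python3 - <<'E'
from h import *
from rig import arm
c=arm.get_calibration("top");t=cv2.imread("pics/a_top.png")
hsv=cv2.cvtColor(t,cv2.COLOR_BGR2HSV);g=cv2.cvtColor(t,cv2.COLOR_BGR2GRAY)
H,S,V=cv2.split(hsv)
org=(S>90)&(V>80)&(H<25)
for i,st,ce,m in blobs(org,8): 
    p=onz(c,*ce,0.036);print("org",st.tolist(),ce.round(1),np.median(hsv[m],axis=0),p.round(4))
# bright low-sat components
br=(g>110)&(S<60)
for i,st,ce,m in blobs(br,40):
    if st[1]<60: continue
    r=cv2.minAreaRect(np.argwhere(m)[:,::-1].astype(np.float32));print("br",st.tolist(),ce.round(1),np.array(cv2.boxPoints(r)).round(1).tolist())
# ring ellipse
sub=np.zeros_like(g);sub[168:236,284:348]=1
dark=((g<150)&(S<60)&(sub>0))
bl=cv2.adaptiveThreshold(g,255,cv2.ADAPTIVE_THRESH_MEAN_C,cv2.THRESH_BINARY_INV,9,12)
pts=[(x,y) for y,x in np.argwhere((bl>0)&(sub>0)&(S<60))]
pts=np.array([p for p in pts if 22<np.hypot(p[0]-315.5,p[1]-200.5)<29],np.float32)
e=cv2.fitEllipse(pts);print("ring",len(pts),e,onz(c,*e[0],0.03).round(4), e[1][0]*0.0026)
E
```

```text
org [47, 11, 41, 1, 41] [67. 11.] [ 14. 101.  87.] [1.0531 0.6102 0.036 ]
org [0, 13, 9, 8, 42] [ 2.5 17.4] [ 13. 152. 123.] [1.0323 0.7911 0.036 ]
org [189, 12, 65, 1, 65] [221.  12.] [ 14. 106.  89.] [1.0533 0.1766 0.036 ]
org [337, 13, 82, 1, 82] [377.5  13. ] [ 14.  113.5  84. ] [ 1.0535 -0.2583  0.036 ]
org [84, 21, 39, 1, 39] [103.  21.] [ 14. 102.  85.] [1.0236 0.5061 0.036 ]
org [238, 22, 41, 1, 41] [258.  22.] [ 13. 101.  85.] [1.024  0.0728 0.036 ]
org [334, 22, 17, 1, 17] [342.  22.] [ 13. 124.  82.] [ 1.0258 -0.1597  0.036 ]
org [390, 23, 19, 1, 19] [399.  23.] [ 14. 102.  85.] [ 1.0241 -0.3165  0.036 ]
org [411, 23, 19, 1, 19] [420.  23.] [ 14. 100.  83.] [ 1.0245 -0.3741  0.036 ]
org [456, 23, 11, 1, 11] [461.  23.] [ 12. 113.  81.] [ 1.0254 -0.4863  0.036 ]
org [0, 134, 3, 4, 10] [  0.8 135.5] [  0.5 204.5 132.5] [0.6903 0.7578 0.036 ]
org [128, 158, 45, 31, 700] [148.6 172.3] [ 17. 106. 230.] [0.5956 0.3538 0.036 ]
org [343, 179, 8, 6, 39] [346.3 181.3] [ 10. 135. 227.] [ 0.579  -0.1645  0.036 ]
org [174, 190, 27, 8, 181] [186.5 193.6] [ 12. 150. 181.] [0.5404 0.2512 
[... 1642 characters left out ...]
2], [150.89999389648438, 243.6999969482422], [134.5, 250.1999969482422]]
br [124, 220, 42, 41, 248] [148.8 245.4] [[120.5, 243.60000610351562], [155.5, 217.39999389648438], [174.1999969482422, 242.3000030517578], [139.1999969482422, 268.6000061035156]]
br [225, 320, 89, 64, 2741] [256.2 352.9] [[223.1999969482422, 331.20001220703125], [311.70001220703125, 319.79998779296875], [319.1000061035156, 377.0], [230.60000610351562, 388.5]]
br [274, 343, 132, 41, 3008] [321.1 369.1] [[274.0, 343.0], [405.0, 343.0], [405.0, 383.0], [274.0, 383.0]]
ring 283 ((315.06341552734375, 200.06251525878906), (50.31795120239258, 51.40740966796875), 123.84942626953125) [ 0.5293 -0.084   0.03  ] 0.1308266731262207
```

```bash
cat > meas.py <<'E'
from h import *
def line(pts):
    vx,vy,x,y=cv2.fitLine(np.array(pts,np.float32),cv2.DIST_HUBER,0,.01,.01).ravel();return np.array([vx,vy]),np.array([x,y])
def board(c,t):
    g=cv2.cvtColor(t,cv2.COLOR_BGR2GRAY).astype(float)
    up=[];lo=[]
    for col in range(215,400,3):
        r0=150+(col-200)*0.116
        p=g[int(r0)-8:int(r0)+8,col]; d=np.diff(p); k=np.argmax(d); up.append((col,int(r0)-8+k+.5))
        r0=225+(col-200)*0.116
        p=g[int(r0)-8:int(r0)+12,col]; d=np.diff(p); k=np.argmin(d); lo.append((col,int(r0)-8+k+.5))
    out=[]
    for L,z in((up,.042),(lo,.042)):
        v,p=line(L); a=onz(c,*(p-90*v),z);b=onz(c,*(p+90*v),z)
        out.append((a,b))
    return out
E
python3 - <<'E'
from meas import *
from rig import arm
c=arm.get_calibration("top");t=cv2.imread("pics/a_top.png");hsv=cv2.cvtColor(t,cv2.COLOR_BGR2HSV);H,S,V=cv2.split(hsv);g=V
o=board(c,t)
dirs=[]
for a,b in o:
    d=(a-b)[:2];d/=np.linalg.norm(d);d*=np.sign(d[1]);dirs.append(d);print("rail",a.round(4),b.round(4),np.degrees(np.arctan2(d[1],d[0])).round(2))
d=sum(dirs);d/=np.linalg.norm(d);n=np.array([d[1],-d[0]])
offs=[n@((a+b)/2)[:2] for a,b in o];print("width",offs[0]-offs[1],"mid",sum(offs)/2,"ring n",n@np.array([.5293,-.084]))
# white outline comps
m=((g>90)&(S<70)).astype(np.uint8)
pt=[];
rect=[];circ=[]
for y,x in np.argwhere(m[140:210,110:190]>0): rect.append((x+110,y+140))
h=cv2.convexHull(np.array(rect,np.float32)[[ (r[0]<189) and (r[0]+0*r[1]<190) for r in rect]])
r=cv2.minAreaRect(h);bp=cv2.boxPoints(r)
print("rect",np.array([onz(c,*q,0)[:2] for q in bp]).round(4).tolist(),"ctr",onz(c,*r[0],0).round(4))
for y,x in np.argwhere(m[210:266,118:172]>0): circ.append((x+118,y+210))
circ=np.array(circ,np.float32)
c0=np.array([144,239.]);
for _ in range(1):
    rr=np.hypot(*(circ-[145,239]).T);print(np.percentile(rr,[5,50,95]))
cp=circ[(circ[:,0]>146)|(circ[:,1]>250)]
e=cv2.fitEllipse(cp);print("circ",e,onz(c,*e[0],0).round(4))
# scraper top & grip
org=((S>70)&(V>100)&(H<25)&(H>13))
mm=np.zeros_like(org);mm[150:195,120:178]=org[150:195,120:178]
print("scr hull");h=cv2.convexHull(np.argwhere(mm)[:,::-1].astype(np.float32));r=cv2.minAreaRect(h);bp=cv2.boxPoints(r)
print(r, np.array([onz(c,*q,0.024)[:2] for q in bp]).round(4).tolist(),onz(c,*r[0],.024).round(4))
E
```

```text
rail [0.6629 0.1744 0.042 ] [ 0.6121 -0.2919  0.042 ] 83.79
rail [0.452  0.1674 0.042 ] [ 0.4015 -0.2846  0.042 ] 83.63
width 0.2094783184347786 mid 0.5353401612210543 ring n 0.5353165276095948
rect [[0.6222, 0.4515], [0.6668, 0.2825], [0.564, 0.2534], [0.5203, 0.4201]] ctr [0.5929 0.3519 0.    ]
[ 3.29525974 18.78829423 21.9317122 ]
circ ((146.19992065429688, 239.9394989013672), (34.2676887512207, 41.56085968017578), 34.31021499633789) [0.4193 0.3607 0.    ]
scr hull
((149.67027282714844, 172.67837524414062), (20.806575775146484, 43.52471160888672), 72.89727020263672) [[0.6055, 0.4189], [0.6419, 0.3092], [0.5881, 0.2902], [0.5521, 0.3991]] [0.5968 0.3544 0.024 ]
```

Run:
```python
from h import *
from rig import arm
for yaw in (90,-90,180,0):
    print(yaw,arm.solve_ik([0.5,0.3,0.35],rd(np.radians(yaw))))
R=np.array([[1,0,0],[0,-1,0],[0,0,-1.]]) 
print(arm.current_tool_rot())
q=arm.solve_ik([0.42,0.30,0.38],rd(np.radians(-90+35)))
print(q)
arm.move_to([0.42,0.30,0.38],rd(np.radians(-90+35)))
c=arm.get_calibration("wrist");print(c);import pickle;pickle.dump(c,open("pics/c_w.pkl","wb"))
im=arm.snapshot("wrist");cv2.imwrite("pics/c_wrist.png",im[:,:,::-1])
for n in("side","top"): cv2.imwrite(f"pics/c_{n}.png",arm.snapshot(n)[:,:,::-1])
print(arm.current_t(), arm.current_joint_positions())
s=cv2.imread("pics/c_side.png");cv2.imwrite("pics/c_sidecrop.png",cv2.resize(s[130:330,150:450],None,fx=2.6,fy=2.6,interpolation=cv2.INTER_CUBIC))
```

```text
90 [ 2.50971283e+01  1.91323810e+01  7.08486985e+01 -2.54444375e-14
  9.00189205e+01 -6.49028717e+01]
-90 [ 2.50971283e+01  1.91323810e+01  7.08486985e+01 -2.54444375e-14
  9.00189205e+01  1.15097128e+02]
180 [ 2.50971283e+01  1.91323810e+01  7.08486985e+01 -2.54444375e-14
  9.00189205e+01 -1.54902872e+02]
0 [ 2.50971283e+01  1.91323810e+01  7.08486985e+01 -2.54444375e-14
  9.00189205e+01  2.50971283e+01]
[[ 9.70662380e-01  2.40446498e-01 -1.58433809e-04]
 [ 2.40446540e-01 -9.70661931e-01  9.37011776e-04]
 [ 7.15155337e-05 -9.47616942e-04 -9.99999548e-01]]
[ 2.89067900e+01  1.21133073e+01  7.63353406e+01 -2.54444375e-14
  9.15513521e+01  8.39067900e+01]
{'intrinsics': array([[297.31863964,   0.        , 259.56448083],
       [  0.        , 297.31863964, 188.58105615],
       [  0.        ,   0.        ,   1.        ]]), 'cam_to_world': array([[ 0.57261916, -0.79538961, -0.19865212,  0.47562561],
       [-0.81982057, -0.55518837, -0.14021449,  0.3382112 ],
       [ 0.00123581,  0.2431486 , -0.96998826,  0.55113415],
       [ 0.        ,  0.        ,  0.        ,  1.        ]])}
3.65 [ 2.88713283e+01  1.21216257e+01  7.63357779e+01 -1.01285531e-03
  9.15486193e+01  8.39031244e+01]
```

View pics/c_wrist.png

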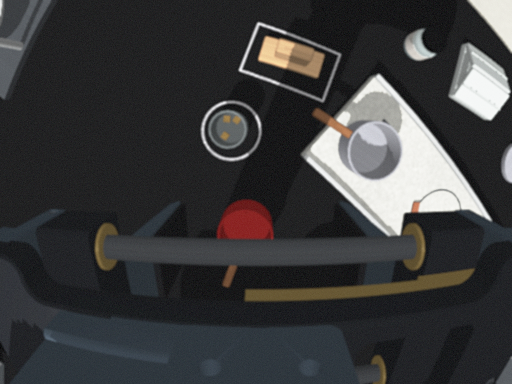

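View pics/c_sidecrop.png

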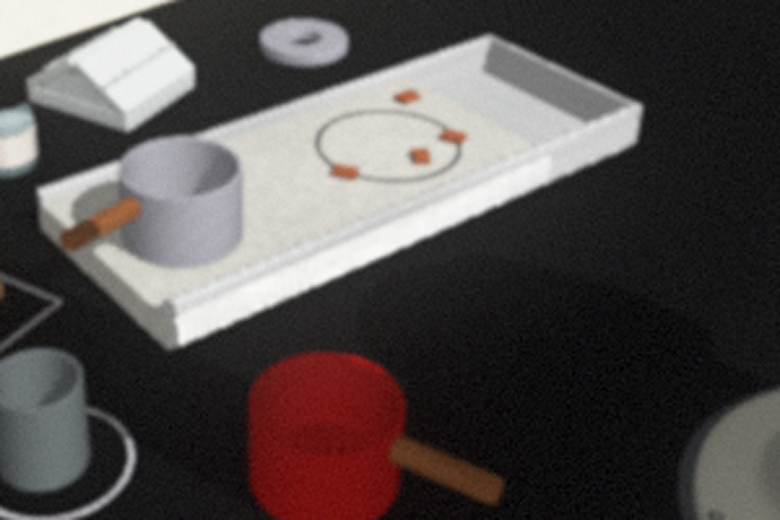

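View pics/c_top.png

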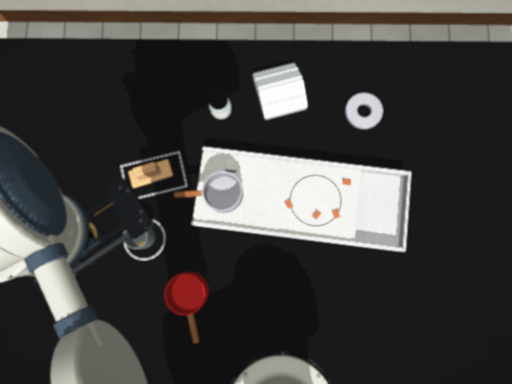

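```bash
cat >> h.py <<'E'
def wray(c,u,v):
    K=np.array(c["intrinsics"]);T=np.array(c["cam_to_world"])
    q=cv2.fisheye.undistortPoints(np.array([[[u,v]]],np.float64),K,np.zeros(4))[0,0]
    return T[:3,3],T[:3,:3]@np.array([q[0],q[1],1.])
def wz(c,u,v,z):
    o,d=wray(c,u,v);return o+(z-o[2])/d[2]*d
E
python3 - <<'E'
from h import *
w=cv2.imread("pics/c_wrist.png");
cv2.imwrite("pics/c_wcrop.png",cv2.resize(w[10:170,190:350],None,fx=3.7,fy=3.7,interpolation=cv2.INTER_CUBIC))
t=cv2.imread("pics/a_top.png");cv2.imwrite("pics/c_tcrop.png",cv2.resize(t[145:205,115:195],None,fx=10,fy=10,interpolation=cv2.INTER_CUBIC))
E
```

```text
(no output)
```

View pics/c_wcrop.png

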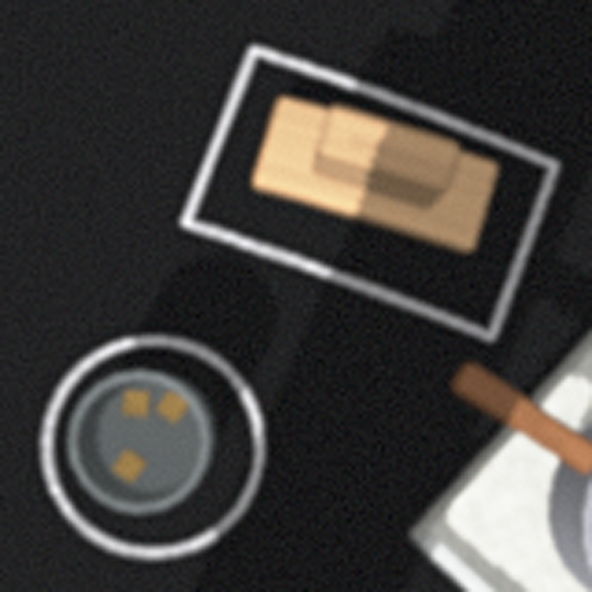

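View pics/c_tcrop.png

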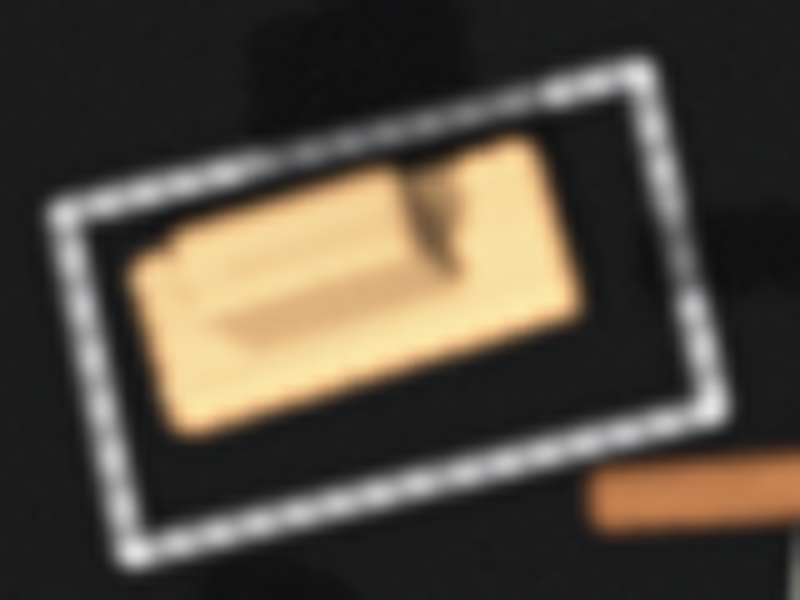

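The crops show the scraper bar in its rectangle and three cubes in the beaker, at wrist-crop pixels (136,403), (173,407) and (128,465). Next I'll turn the corner pixels from both views into world points.

Run:
```python
from h import *
from rig import arm
import pickle
cw=pickle.load(open("pics/c_w.pkl","rb"));ct=arm.get_calibration("top")
W=lambda p,z:wz(cw,p[0]/3.7+190-.37,p[1]/3.7+10-.37,z)[:2]
T=lambda p,z:onz(ct,p[0]/10+115-.45,p[1]/10+145-.45,z)[:2]
def rep(n,P):
    P=np.array(P);L=[np.linalg.norm(P[i]-P[(i+1)%4]) for i in range(4)]
    d=(P[3]-P[0])+(P[2]-P[1]);print(n,P.mean(0).round(4),np.round(L,3),np.degrees(np.arctan2(d[1],d[0])).round(1))
rep("barW",[W(p,.024) for p in[(280,97),(253,187),(472,250),(497,162)]])
rep("barT",[T(p,.024) for p in[(130,262),(180,435),(582,312),(530,137)]])
rep("gripW",[W(p,.078) for p in[(332,105),(318,155),(447,190),(458,142)]])
rep("gripT",[T(p,.078) for p in[(175,245),(205,320),(425,240),(395,170)]])
rep("restW",[W(p,0) for p in[(255,47),(186,222),(493,336),(557,164)]])
rep("restT",[T(p,0) for p in[(60,210),(130,555),(713,410),(643,68)]])
print("cup",W((142,440),.07).round(4),W((142+71,440),.07)-W((142-71,440),.07),"mark",W((153,446),0).round(4))
# cup in top: rim center
print("cupT",onz(ct,100+178/5-.4,140+463/4.8-.4,.07).round(4),"markT",onz(ct,100+225/5-.4,140+477/4.8-.4,0).round(4))
print("potT",onz(ct,100+612/5-.4,140+248/4.8-.4,.095).round(4),"handle end T",onz(ct,100+370/5-.4,140+265/4.8-.4,.087).round(4))
# pot rim wrist
w=cv2.imread("pics/c_wrist.png");cv2.imwrite("pics/c_pot.png",cv2.resize(w[80:200,300:440],None,fx=5,fy=5,interpolation=cv2.INTER_CUBIC))
```

```text
barW [0.5963 0.3535] [0.047 0.108 0.047 0.108] -70.5
barT [0.5955 0.3531] [0.049 0.111 0.05  0.111] -71.6
gripW [0.5964 0.3539] [0.024 0.057 0.023 0.056] -69.7
gripT [0.5962 0.3516] [0.021 0.059 0.02  0.058] -69.3
restW [0.5947 0.3501] [0.099 0.163 0.098 0.163] -75.1
restT [0.5936 0.3515] [0.098 0.162 0.098 0.164] -75.1
cup [0.4298 0.3677] [ 0.03505065 -0.05174631] mark [0.4238 0.3657]
cupT [0.4278 0.3676 0.07  ] markT [0.4218 0.3651 0.    ]
potT [0.5398 0.1523 0.095 ] handle end T [0.5303 0.2728 0.087 ]
```

View pics/c_pot.png

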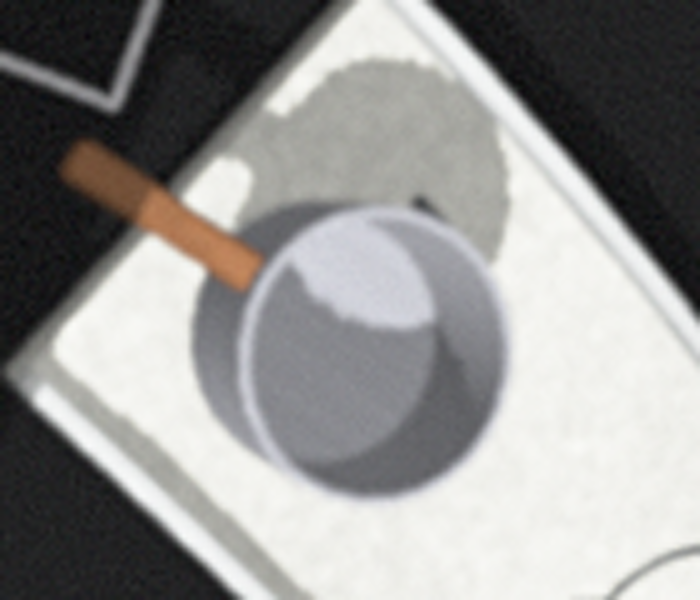

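```bash
cat >> h.py <<'E'
A=np.radians(83.7)
by=np.array([np.cos(A),np.sin(A)]);bx=np.array([by[1],-by[0]])
RING=np.array([.5293,-.0842]);B0=RING+.08*by
def b2w(x,y): return B0+x*bx+y*by
def w2b(p): p=np.array(p)[:2]-B0;return np.array([p@bx,p@by])
E
python3 - <<'E'
from h import *
from rig import arm
for p in [(.579,-.1645),(.5184,-.0146),(.492,-.0855),(.4952,-.1359)]: print("chip",w2b(p).round(3))
print("pot",w2b((.5398,.1523)).round(3),"hend",w2b((.5303,.2728)).round(3), "B0",B0)
import pickle
c=pickle.load(open("pics/c_w.pkl","rb"))
print("potW",wz(c,300+374/5-.4,80+352/5-.4,.095).round(4),"hendW",wz(c,300+75/5-.4,80+158/5-.4,.087).round(4))
for x in(-38,38):
  for y in (60,-205):
    for yw in(83.7,-96.3):
      p=b2w(x/1e3,y/1e3);print(x,y,p.round(3),np.linalg.norm(p).round(3),yw,np.round(arm.solve_ik([*p,.07],rd(np.radians(yw))),0))
for yw in(19,199):print(np.round(arm.solve_ik([.596,.353,.04],rd(np.radians(yw))),0))
E
```

```text
chip [ 0.058 -0.154]
chip [-0.018 -0.012]
chip [-0.037 -0.085]
chip [-0.028 -0.135]
pot [-0.016  0.156] hend [-0.038  0.275] B0 [ 0.53807874 -0.00468312]
potW [0.5416 0.1566 0.095 ] hendW [0.5319 0.272  0.087 ]
-38 60 [0.507 0.059] 0.51 83.7 [ -0.  31. 102.  -0.  47. -84.]
-38 60 [0.507 0.059] 0.51 -96.3 [ -0.  31. 102.  -0.  47.  96.]
-38 -205 [ 0.478 -0.204] 0.52 83.7 [ -30.   31.  101.   -0.   48. -113.]
-38 -205 [ 0.478 -0.204] 0.52 -96.3 [-30.  31. 101.  -0.  48.  67.]
38 60 [0.582 0.051] 0.585 83.7 [ -1.  35.  91.  -0.  54. -85.]
38 60 [0.582 0.051] 0.585 -96.3 [-1. 35. 91. -0. 54. 95.]
38 -205 [ 0.553 -0.213] 0.593 83.7 [ -27.   35.   90.   -0.   54. -110.]
38 -205 [ 0.553 -0.213] 0.593 -96.3 [-27.  35.  90.  -0.  54.  70.]
[26. 44. 76. -0. 60.  7.]
[  26.   44.   76.   -0.   60. -173.]
```

Run:
```python
from h import *
from rig import arm
R=rd(np.radians(19.))
arm.move_to([.596,.353,.16],R)
arm.move_l([.596,.353,.0395],R,feed=.12)
arm.grip(0.015);print("w",arm.current_width(),arm.current_force().round(1))
arm.move_l([.596,.353,.20],R,feed=.15)
print("w",arm.current_width())
R2=rd(A)
p=b2w(-.035,.055)
arm.move_to([*p,.20],R2)
cv2.imwrite("pics/d_top.png",arm.snapshot("top")[:,:,::-1]);cv2.imwrite("pics/d_side.png",arm.snapshot("side")[:,:,::-1])
print(arm.current_t(),arm.current_width(),arm.current_ee_pos())
```

```text
w 0.024176107481981162 [ 0.1  0.1 -0.5]
w 0.02395819944902322
9.8917 0.02389378475039868 [0.50967973 0.05429824 0.19991917]
```

View pics/d_side.png

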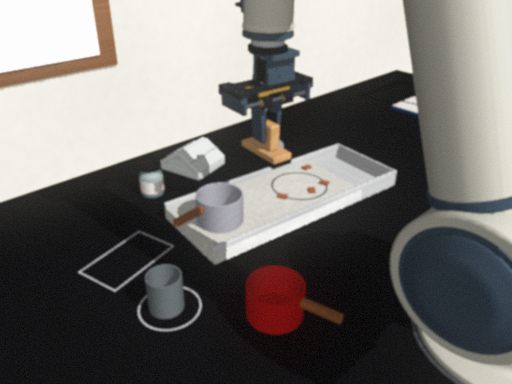

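View pics/d_top.png

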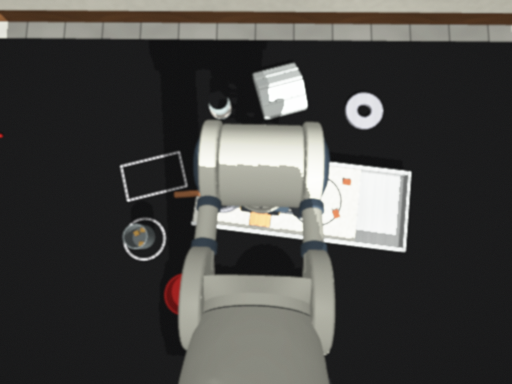

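The scraper is held upright over the board, with the pot, jar and ring where they were. Next, pass 1.

Run:
```python
from h import *
from rig import arm
R2=rd(A)
x=-.035
arm.move_l([*b2w(x,.055),.0705],R2,feed=.12);print(arm.current_force().round(1))
arm.sleep(.3)
arm.move_l([*b2w(x,-.205),.0705],R2,feed=.07);print(arm.current_force().round(1))
arm.move_l([*b2w(x,-.205),.16],R2,feed=.12)
x=.035
arm.move_to([*b2w(x,.055),.16],R2)
for n in("side","top","wrist"):cv2.imwrite(f"pics/e_{n}.png",arm.snapshot(n)[:,:,::-1])
print(arm.current_t(),arm.current_width())
```

```text
[-0.   0.1 -1.8]
[-0.1  0.3 -2.3]
17.3833 0.023674221290584132
```

View pics/e_side.png

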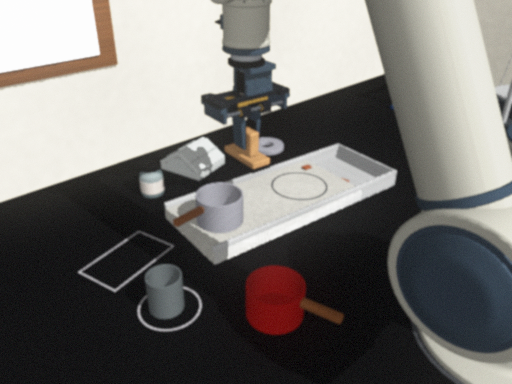

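View pics/e_top.png

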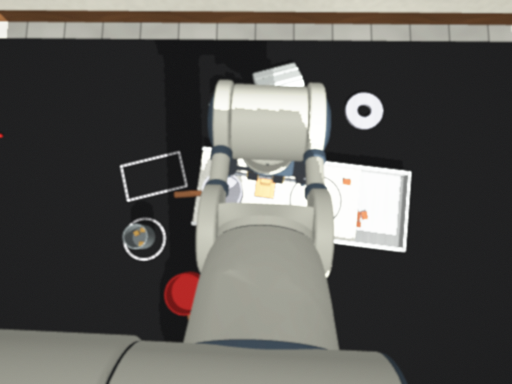

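Pass 1 put three chips into the trough, and one remains on the board at top (347,181). Next, pass 2 on the +x side.

Run:
```python
from h import *
from rig import arm
R2=rd(A)
x=.037
arm.move_l([*b2w(x,.03),.0705],R2,feed=.12)
arm.move_l([*b2w(x,-.205),.0705],R2,feed=.07);print(arm.current_force().round(1))
arm.move_l([*b2w(x,-.205),.18],R2,feed=.12)
arm.move_to([*b2w(x,.15),.22],R2)
for n in("side","top","wrist"):cv2.imwrite(f"pics/f_{n}.png",arm.snapshot(n)[:,:,::-1])
print(arm.current_t(),arm.current_width())
t=cv2.imread("pics/f_top.png");s=cv2.imread("pics/f_side.png")
cv2.imwrite("pics/f1.png",cv2.resize(t[140:260,260:420],None,fx=4,fy=4,interpolation=cv2.INTER_CUBIC))
cv2.imwrite("pics/f2.png",cv2.resize(s[120:260,160:420],None,fx=3,fy=3,interpolation=cv2.INTER_CUBIC))
```

```text
[ 0.1 -0.  -2.9]
24.3667 0.02361000544681038
```

View pics/f1.png

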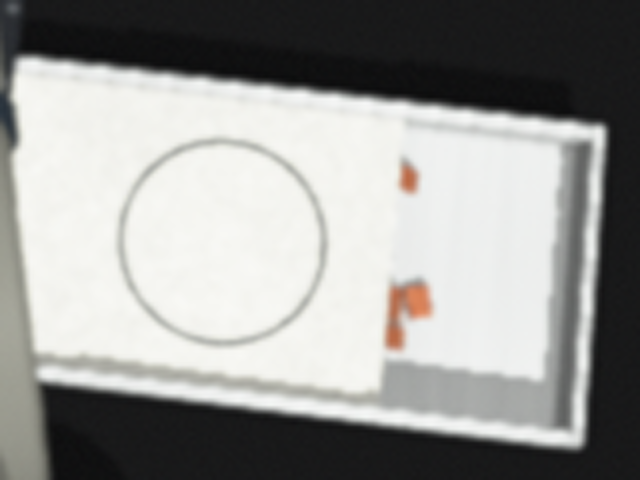

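View pics/f2.png

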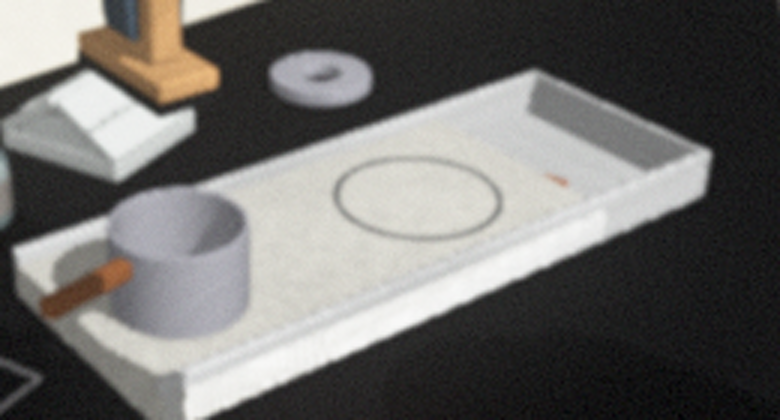

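The board is clear, and all four chips lie below its edge in the trough, at top-crop pixels (408,178), (395,335), (395,295) and (417,298). Next I'll put the scraper back in its rectangle and look at the pot.

Run:
```python
from h import *
from rig import arm
R=rd(np.radians(14.9))
arm.move_to([.594,.351,.20],R)
arm.move_l([.594,.351,.06],R,feed=.15)
arm.move_l([.594,.351,.040],R,feed=.04);print(arm.current_force().round(1))
arm.grip(0.091);print(arm.current_width())
arm.move_l([.594,.351,.20],R,feed=.15)
arm.move_to([0.47,0.20,0.36],rd(np.radians(-90+35)))
import pickle
c=arm.get_calibration("wrist");pickle.dump(c,open("pics/g_w.pkl","wb"))
for n in("side","top","wrist"):cv2.imwrite(f"pics/g_{n}.png",arm.snapshot(n)[:,:,::-1])
print(arm.current_t())
```

```text
[-0.7 -0.  -2.8]
0.09066489837847747
31.0
```

View pics/g_top.png

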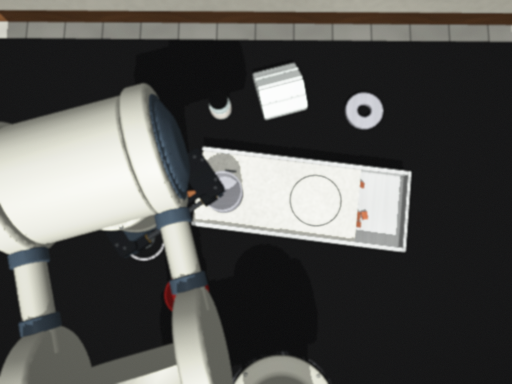

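View pics/g_wrist.png

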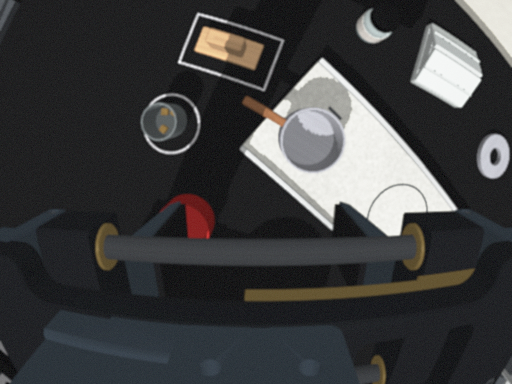

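Run:
```python
from h import *
w=cv2.imread("pics/g_wrist.png");cv2.imwrite("pics/g_pot.png",cv2.resize(w[80:190,230:370],None,fx=5,fy=5,interpolation=cv2.INTER_CUBIC))
```

```text
(no output)
```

View pics/g_pot.png

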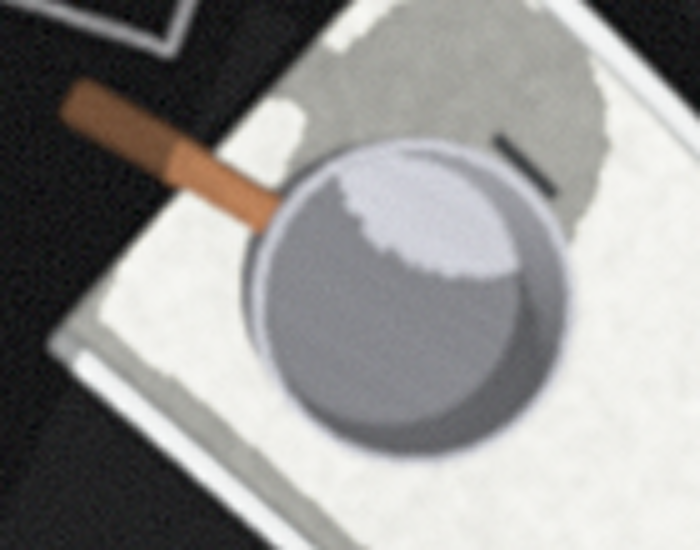

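Run:
```python
from h import *
import pickle
c=pickle.load(open("pics/g_w.pkl","rb"))
W=lambda p,z:wz(c,p[0]/5+230-.4,p[1]/5+80-.4,z)[:2]
P=W((412,299),.095)
rim=np.array([W(p,.095) for p in[(250,299),(575,299),(412,138),(412,460)]]);print("rim diam",np.linalg.norm(rim[0]-rim[1]),np.linalg.norm(rim[2]-rim[3]),rim.mean(0).round(4))
e=(W((85,80),.087)+W((64,112),.087))/2;n=(W((285,200),.087)+W((262,232),.087))/2
print("pot",P.round(4),w2b(P).round(4),"end",e.round(4),np.linalg.norm(e-P).round(4),"near",n.round(4),np.linalg.norm(n-P).round(4))
for a,b in((e,P),(n,P),(e,n)): d=a-b;print(np.degrees(np.arctan2(d[1],d[0])).round(2))
print("width",np.linalg.norm(W((85,80),.087)-W((64,112),.087)))
# dashes mark y=150
```

```text
rim diam 0.09848359858945958 0.09632209524191464 [0.5424 0.1549]
pot [0.5421 0.1555] [-0.0136  0.1597] end [0.5333 0.2712] 0.116 near [0.538  0.2025] 0.0472
94.31
94.98
93.86
width 0.01137022782056114
```

Run:
```python
from h import *
from rig import arm
a=np.radians(94.3);d=np.array([np.cos(a),np.sin(a)])
R=rd(a-np.pi/2)
P=np.array([.5412,.155]);G=P+.092*d
arm.move_to([*G,.15],R)
arm.grip(0.06)
arm.move_l([*G,.0615],R,feed=.1);print(arm.current_force().round(1))
arm.grip(0.008);print(arm.current_width(),arm.current_force().round(1))
G2=RING+.092*d
arm.move_l([*G2,.0615],R,feed=.06);print(arm.current_force().round(1),arm.current_width(),arm.current_t())
for n in("side","top"):cv2.imwrite(f"pics/i_{n}.png",arm.snapshot(n)[:,:,::-1])
```

```text
[-0.7 -0.6  0.2]
0.013833029327252423 [ 1.5 -0.4 -0.3]
[-0.5  3.6  2.2] 0.013665411978071832 38.5667
```

View pics/i_side.png

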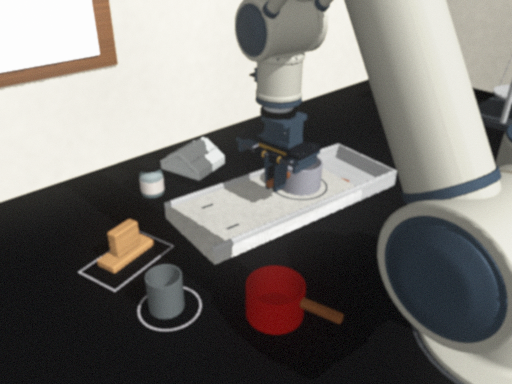

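The pot now stands at the ring, flat on the board. I'll release it, move away, and measure.

Run:
```python
from h import *
from rig import arm
p=arm.current_ee_pos();R=arm.current_tool_rot()
arm.grip(0.05)
arm.move_l([p[0],p[1],.16],R,feed=.1)
arm.move_to([0.36,0.25,0.36],rd(np.radians(-55)))
for n in("side","top"):cv2.imwrite(f"pics/j_{n}.png",arm.snapshot(n)[:,:,::-1])
t=cv2.imread("pics/j_top.png")
cv2.imwrite("pics/j1.png",cv2.resize(t[150:250,260:400],None,fx=5.5,fy=5.5,interpolation=cv2.INTER_CUBIC))
print(arm.current_t())
```

```text
42.0917
```

View pics/j1.png

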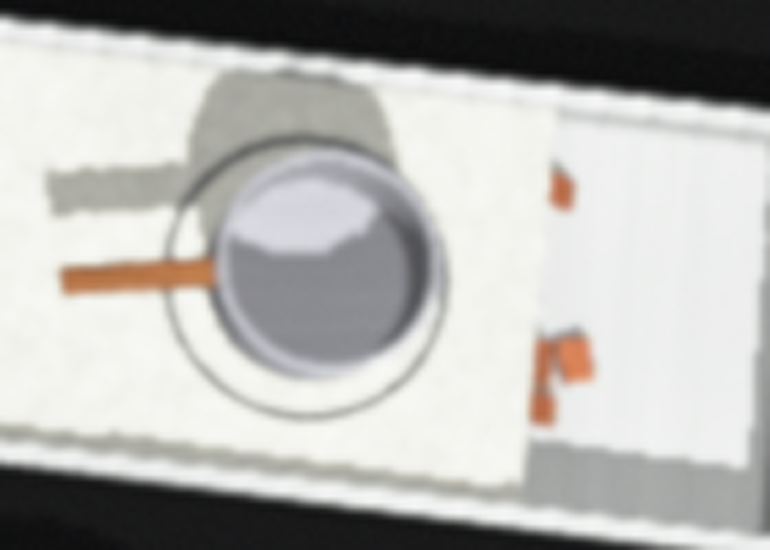

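View pics/j_top.png

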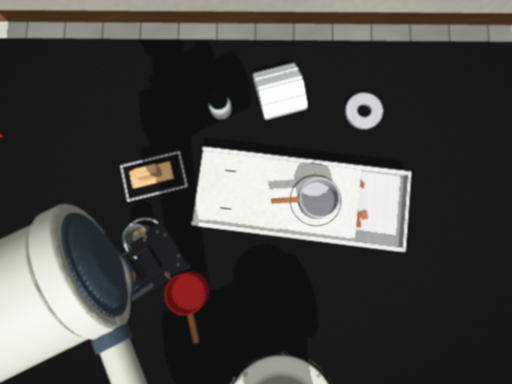

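Run:
```python
from h import *
from rig import arm
c=arm.get_calibration("top")
f=lambda u,v,z:onz(c,260+u/5.5-.4,150+v/5.5-.4,z)[:2]
P=f(327,263,.095);print(P.round(4),"rim diam",np.linalg.norm(f(217,263,.095)-f(437,263,.095)).round(4))
Rg=f(306.5,276.5,.03);print("ring",Rg.round(4),"diff",(P-Rg).round(4),np.linalg.norm(P-Rg))
# side view check: pot base contour vs ring 
# IK feasibility for cup grasp, tool declination dl below horizontal, approach azimuth az
cup=np.array([.4288,.3677])
def rt(az,dl,roll=0):
    z=np.array([np.cos(az)*np.cos(dl),np.sin(az)*np.cos(dl),-np.sin(dl)])
    y=np.array([-np.sin(az),np.cos(az),0]);x=np.cross(y,z)
    M=np.stack([x,y,z],1);r=cv2.Rodrigues(np.array([0,0,roll]))[0];return M@r
for az in range(-60,181,20):
  for dl in(20,30,40,50):
    for ro in(0,180):
      M=rt(np.radians(az),np.radians(dl),np.radians(ro))
      p=np.array([*cup,.045])+.0188*M[:,2]
      q=arm.solve_ik(p,M)
      if q is not None: print(az,dl,ro,np.round(q,0))
```

```text
[ 0.5281 -0.085 ] rim diam 0.0973
ring [ 0.5298 -0.0847] diff [-0.0017 -0.0003] 0.0016921764480631496
-60 20 0 [ 62.  63.  76. -53.  94.  56.]
-60 20 180 [  62.   63.   76.  -53.   94. -124.]
-60 30 0 [ 60.  58.  80. -49.  86.  54.]
-60 30 180 [  60.   58.   80.  -49.   86. -126.]
-60 40 0 [ 58.  53.  83. -44.  78.  51.]
-60 40 180 [  58.   53.   83.  -44.   78. -129.]
-60 50 0 [ 55.  48.  86. -39.  70.  46.]
-60 50 180 [  55.   48.   86.  -39.   70. -134.]
-40 20 0 [ 66.  60.  91. -67.  80.  62.]
-40 20 180 [  66.   60.   91.  -67.   80. -118.]
-40 30 0 [ 64.  55.  94. -63.  71.  58.]
-40 30 180 [  64.   55.   94.  -63.   71. -122.]
-40 40 0 [ 60.  50.  95. -57.  63.  51.]
-40 40 180 [  60.   50.   95.  -57.   63. -129.]
-40 50 0 [ 56.  45.  97. -50.  56.  42.]
-40 50 180 [  56.   45.   97.  -50.   56. -138.]
-20 50 0 [ 56.  43. 108. -69.  42.  45.]
-20 50 180 [  56.   43.  108.  -69.   42. -135.]
0 20 0 [ 64.  62. 122. 242.  72.  94.]
0 20 180 [ 64.  62. 122. 242.  72. -86.]
0 30 0 [ 60.  55. 122. 242.  59.  87.]
0 30 180 [ 60.  55. 122. 242.  59. -93.]
0 40 0 [ 56.  47. 121. 246. 
[... 2367 characters left out ...]
6.  48.  87.  34.  73. -52.]
160 20 0 [ 15.  66.  63.  36. 112. 119.]
160 20 180 [ 15.  66.  63.  36. 112. -61.]
160 30 0 [ 16.  61.  68.  32. 103. 118.]
160 30 180 [ 16.  61.  68.  32. 103. -62.]
160 40 0 [ 18.  56.  72.  28.  94. 119.]
160 40 180 [ 18.  56.  72.  28.  94. -61.]
160 50 0 [ 20.  51.  77.  25.  85. 121.]
160 50 180 [ 20.  51.  77.  25.  85. -59.]
180 20 0 [ 22.  70.  52.  25. 124. 113.]
180 20 180 [ 22.  70.  52.  25. 124. -67.]
180 30 0 [ 23.  64.  57.  22. 115. 111.]
180 30 180 [ 23.  64.  57.  22. 115. -69.]
180 40 0 [ 24.  59.  63.  19. 105. 111.]
180 40 180 [ 24.  59.  63.  19. 105. -69.]
180 50 0 [ 25.  54.  69.  16.  94. 111.]
180 50 180 [ 25.  54.  69.  16.  94. -69.]
```

The pot axis measures 1.7 mm from the ring centre. Next I'll plan the beaker grasp and the pour by IK: an inclined tool at the grasp, then a roll about the tool axis to pour.

```bash
cat >> h.py <<'E'
def rt(az,dl,roll=0):
    az,dl,roll=np.radians([az,dl,roll])
    z=np.array([np.cos(az)*np.cos(dl),np.sin(az)*np.cos(dl),-np.sin(dl)])
    y=np.array([-np.sin(az),np.cos(az),0]);x=np.cross(y,z)
    return np.stack([x,y,z],1)@cv2.Rodrigues(np.array([0,0,roll]))[0]
GD=.0188
CUP=np.array([.4288,.3677]);MARK=np.array([.4228,.3654]);POT=np.array([.5285,-.0848])
GZ=.042; H=.07
def pour(M0,az,e,phi,roll0,zM,back=.018):
    M=rt(az,e,roll0+phi);u=M@(M0.T@np.array([0,0,1.]))
    c=u[2];tilt=np.degrees(np.arccos(c))
    l=-(np.array([0,0,1.])-c*u);n=np.linalg.norm(l)
    if n>.05: l/=n
    ex=u[:2]/max(np.linalg.norm(u[:2]),.2)
    lip=POT-back*ex
    Mc=np.array([*(lip-.028*l[:2]),zM])
    if tilt<60: Mc[:2]=POT
    G=Mc-(H-GZ)*u
    return G+GD*M[:,2],M,tilt,G
E
python3 - <<'E'
from h import *
from rig import arm
for az in(120,140):
  for dl in(35,):
    for ro in(0,180):
      M0=rt(az,dl,ro)
      q0=arm.solve_ik(np.array([*CUP,GZ])+GD*M0[:,2],M0)
      for aw in (az-70,az-50,az-30):
        for s in(1,-1):
          qs=[];ok=True
          for ph in range(0,171,15):
            p,M,t,G=pour(M0,aw,0,s*ph,ro,.20);q=arm.solve_ik(p,M)
            if q is None: ok=False;break
            qs.append(q)
          if ok: qs=np.array(qs);print(az,ro,aw,s,"q0",np.round(q0),"first",np.round(qs[0]),"last",np.round(qs[-1]),"maxstep",np.abs(np.diff(qs,axis=0)).max(0).round(0))
          else: print(az,ro,aw,s,"fail",ph)
E
```

```text
120 0 50 1 q0 [  7.  52.  95.  53.  72. 121.] first [-53.  58. 112.  77.  92. 100.] last [-53.  52. 113.  77.  93. -91.] maxstep [  2.   1.   4.   2.   1. 344.]
120 0 50 -1 q0 [  7.  52.  95.  53.  72. 121.] first [-53.  58. 112.  77.  92. 100.] last [-53.  52. 112.  77.  94. -59.] maxstep [ 3.  1.  4.  3.  0. 16.]
120 0 70 1 q0 [  7.  52.  95.  53.  72. 121.] first [-48.  58.  97.  64. 102. 113.] last [-49.  53.  98.  64. 104. -79.] maxstep [  0.   1.   5.   0.   2. 344.]
120 0 70 -1 q0 [  7.  52.  95.  53.  72. 121.] first [-48.  58.  97.  64. 102. 113.] last [-49.  53.  96.  65. 104. -48.] maxstep [ 3.  1.  3.  3.  0. 15.]
120 0 90 1 q0 [  7.  52.  95.  53.  72. 121.] first [-42.  60.  82.  54. 115. 120.] last [-43.  56.  83.  55. 117. -72.] maxstep [  0.   1.   5.   2.   2. 344.]
120 0 90 -1 q0 [  7.  52.  95.  53.  72. 121.] first [-42.  60.  82.  54. 115. 120.] last [-42.  56.  81.  56. 117. -41.] maxstep [ 3.  1.  2.  3.  1. 15.]
120 180 50 1 q0 [  7.  52.  95.  53.  72. -59.] first [-53.  58. 112.  77.  92. -80.] last [-53.  52. 113.  77.  93.  89.] maxstep [ 2.  1.  4.  2.  
[... 1466 characters left out ...]
maxstep [ 0.  1.  5.  0.  2. 16.]
140 180 70 -1 fail 120
140 180 90 1 q0 [ 12.  55.  82.  40.  86. -58.] first [-42.  60.  82.  54. 115. -60.] last [-43.  56.  83.  55. 117. 108.] maxstep [ 0.  1.  5.  2.  2. 16.]
140 180 90 -1 q0 [ 12.  55.  82.  40.  86. -58.] first [-42.  60.  82.  54. 115. -60.] last [-42.  56.  81.  56. 117. 139.] maxstep [  3.   1.   2.   3.   1. 345.]
140 180 110 1 q0 [ 12.  55.  82.  40.  86. -58.] first [-36.  64.  68.  46. 128. -58.] last [-36.  60.  69.  47. 130. 110.] maxstep [ 1.  2.  5.  3.  2. 16.]
140 180 110 -1 q0 [ 12.  55.  82.  40.  86. -58.] first [-36.  64.  68.  46. 128. -58.] last [-36.  60.  68.  48. 130. 141.] maxstep [  2.   1.   1.   3.   1. 345.]
```

Run:
```python
from h import *
from rig import arm
M0=rt(120,35,180)
g=np.array([*CUP,GZ])+GD*M0[:,2]
pre=g-.14*M0[:,2]
arm.move_to(pre+[0,0,.08],M0)
arm.grip(.091)
arm.move_l(pre,M0,feed=.15)
print(arm.current_force().round(1))
for n in("side","top"):cv2.imwrite(f"pics/k_{n}.png",arm.snapshot(n)[:,:,::-1])
import pickle
pickle.dump(arm.get_calibration("wrist"),open("pics/k_w.pkl","wb"));cv2.imwrite(f"pics/k_wrist.png",arm.snapshot("wrist")[:,:,::-1])
print(arm.current_t(),arm.current_joint_positions().round(0))
```

```text
[-0.5 -0.7  0.2]
45.725 [ -3.  46.  89.  44.  85. -53.]
```

View pics/k_side.png

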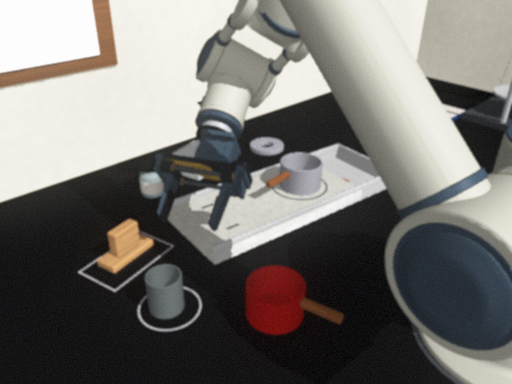

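View pics/k_wrist.png

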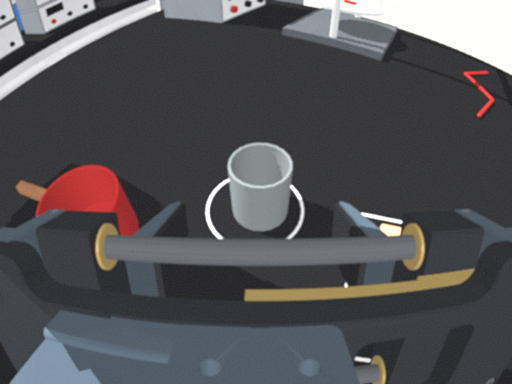

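View pics/k_top.png

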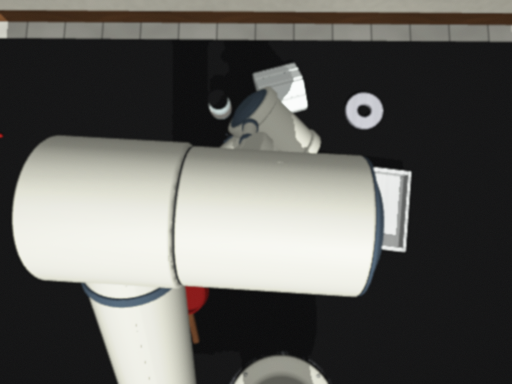

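The beaker is centred between the fingers at wrist (260,165), and nothing stands in the approach. I'll grasp it.

Run:
```python
from h import *
from rig import arm
import pickle
c=pickle.load(open("pics/k_w.pkl","rb"));print("rim",wz(c,260,165,.07).round(4))
M0=rt(120,35,180)
g=np.array([*CUP,GZ])+GD*M0[:,2]
arm.move_l(g,M0,feed=.1);print(arm.current_force().round(1))
arm.grip(.055);print(arm.current_width(),arm.current_force().round(1))
arm.move_l(g+[0,0,.03],M0,feed=.06);print(arm.current_width(),arm.current_force().round(1))
for n in("side",):cv2.imwrite(f"pics/l_{n}.png",arm.snapshot(n)[:,:,::-1])
s=cv2.imread("pics/l_side.png");cv2.imwrite("pics/l1.png",cv2.resize(s[180:380,60:320],None,fx=3,fy=3))
```

```text
rim [0.4295 0.367  0.07  ]
[ 0.2 -0.1  0.3]
0.0608983650300548 [ 0.8 -0.7  1.4]
0.06094692749513216 [-0.6  0.6 -2.3]
```

View pics/l1.png

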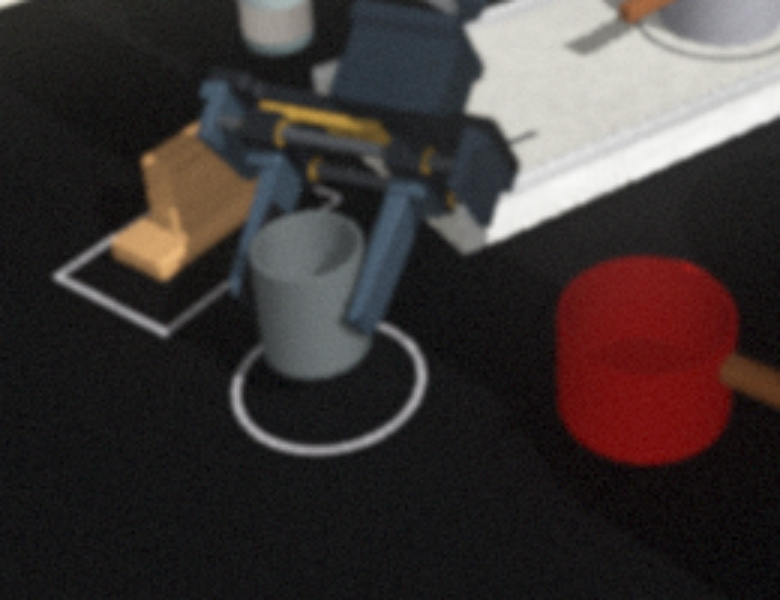

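Run:
```python
from h import *
from rig import arm
M0=rt(120,35,180)
g=np.array([*CUP,.26])+GD*M0[:,2]
arm.move_l(g,M0,feed=.15)
M1=rt(70,35,180)
arm.move_to(np.array([*POT,.26])+GD*M1[:,2],M1)
p,M,t,G=pour(M0,70,0,0,180,.24);print(t,G)
arm.move_to(p,M);print(arm.current_width(),arm.current_t())
for n in("side","top"):cv2.imwrite(f"pics/m_{n}.png",arm.snapshot(n)[:,:,::-1])
```

```text
35.00000000000002 [ 0.53399289 -0.0697084   0.21706374]
0.06056760547269785 52.3167
```

View pics/m_side.png

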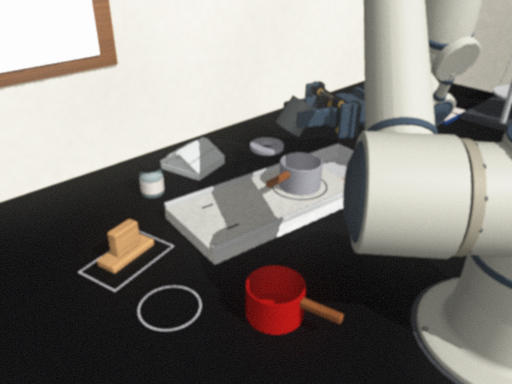

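View pics/m_top.png

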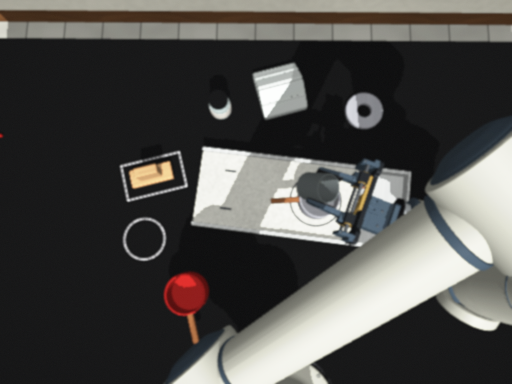

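Run:
```python
from h import *
from rig import arm
M0=rt(120,35,180)
print("M px",proj(arm.get_calibration("top"),[*POT,.24]).round(0))
for ph in(20,40,60,75,85):
    p,M,t,G=pour(M0,70,0,ph,180,.215);arm.move_to(p,M);print(ph,round(t),G.round(3),np.abs(arm.current_force()).max().round(1))
for n in("side","top"):cv2.imwrite(f"pics/n_{n}.png",arm.snapshot(n)[:,:,::-1])
a=cv2.imread("pics/n_side.png")[80:230,230:390];b=cv2.imread("pics/n_top.png")[140:260,260:420]
cv2.imwrite("pics/n1.png",np.vstack([cv2.resize(a,(400,300)),cv2.resize(b,(400,300))]))
print(arm.current_t(),arm.current_width())
```

```text
M px [329. 189.]
20 40 [ 0.527 -0.067  0.193] 1.1
40 51 [ 0.52  -0.065  0.197] 1.7
60 66 [ 0.5   -0.038  0.204] 1.4
75 78 [ 0.5   -0.042  0.209] 2.2
85 86 [ 0.501 -0.045  0.213] 1.5
54.425 0.061141589331094
```

View pics/n1.png

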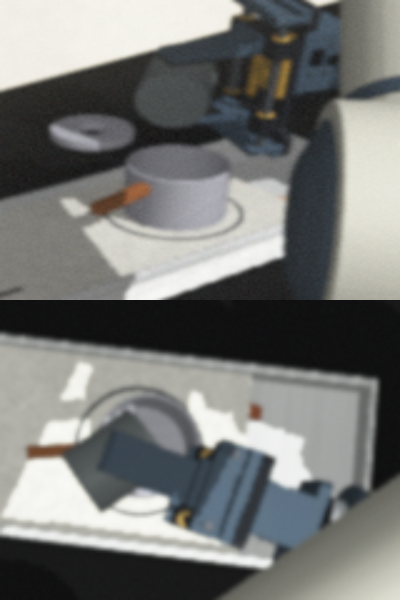

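Run:
```python
from h import *
from rig import arm
M0=rt(120,35,180)
for ph in(95,103,111,119,127,135):
    p,M,t,G=pour(M0,70,0,ph,180,.205);arm.move_to(p,M);arm.sleep(.15);print(ph,round(t),G.round(3),np.abs(arm.current_force()).max().round(1))
for n in("side","top"):cv2.imwrite(f"pics/o_{n}.png",arm.snapshot(n)[:,:,::-1])
a=cv2.imread("pics/o_side.png")[80:230,230:390];b=cv2.imread("pics/o_top.png")[140:260,260:420]
cv2.imwrite("pics/o1.png",np.vstack([cv2.resize(a,(400,300)),cv2.resize(b,(400,300))]))
print(arm.current_t(),arm.current_width())
```

```text
95 94 [ 0.503 -0.049  0.207] 1.9
103 101 [ 0.506 -0.051  0.21 ] 1.7
111 107 [ 0.509 -0.054  0.213] 2.1
119 113 [ 0.512 -0.057  0.216] 2.0
127 120 [ 0.515 -0.06   0.219] 2.2
135 125 [ 0.518 -0.063  0.221] 1.1
57.0917 0.060603582777134575
```

View pics/o1.png

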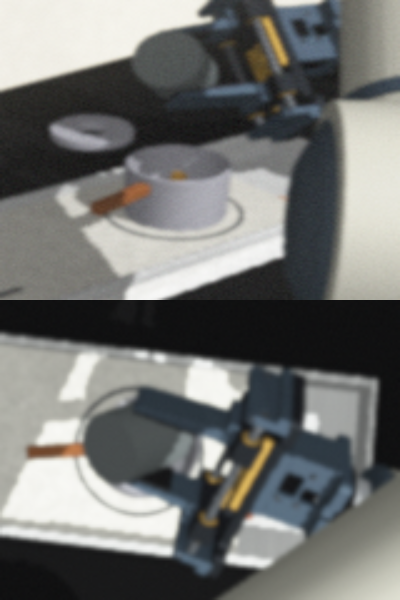

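Cubes have started landing in the pot: one shows at (178,175) in the side crop. I'll carry on to the full tilt.

Run:
```python
from h import *
from rig import arm
M0=rt(120,35,180)
for ph in(143,151,159,168):
    p,M,t,G=pour(M0,70,0,ph,180,.195);arm.move_to(p,M);arm.sleep(.15);print(ph,round(t),G.round(3))
arm.sleep(.5)
for k in range(2):
  for ph in(150,168):
    p,M,t,G=pour(M0,70,0,ph,180,.195);arm.move_to(p,M)
arm.sleep(.4)
cv2.imwrite("pics/p_side0.png",arm.snapshot("side")[:,:,::-1])
for ph in(130,90,45,0):
    p,M,t,G=pour(M0,70,0,ph,180,.235);arm.move_to(p,M)
M1=rt(70,35,180)
arm.move_to(np.array([*POT,.26])+GD*M1[:,2],M1)
M0=rt(120,35,180)
arm.move_to(np.array([*MARK,.20])+GD*M0[:,2],M0)
for n in("side","top"):cv2.imwrite(f"pics/p_{n}.png",arm.snapshot(n)[:,:,::-1])
print(arm.current_t(),arm.current_width())
a=cv2.imread("pics/p_side.png")[120:240,160:420];cv2.imwrite("pics/p1.png",cv2.resize(a,None,fx=3,fy=3,interpolation=cv2.INTER_CUBIC))
b=cv2.imread("pics/p_top.png");cv2.imwrite("pics/p2.png",cv2.resize(b[140:260,260:420],None,fx=4,fy=4,interpolation=cv2.INTER_CUBIC))
```

```text
143 131 [ 0.521 -0.065  0.213]
151 136 [ 0.524 -0.068  0.215]
159 140 [ 0.527 -0.07   0.216]
168 143 [ 0.529 -0.073  0.217]
66.9917 0.06057485047167475
```

View pics/p1.png

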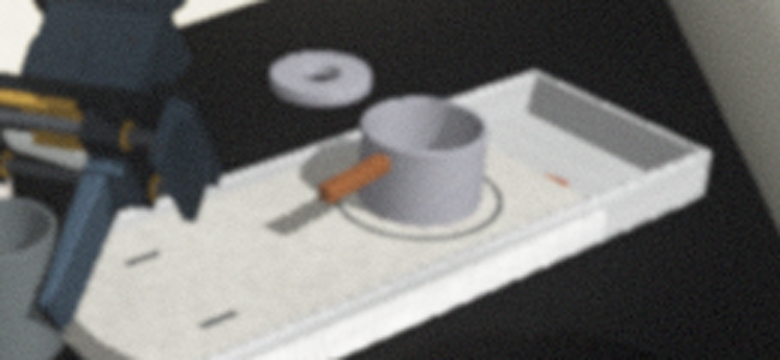

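View pics/p_top.png

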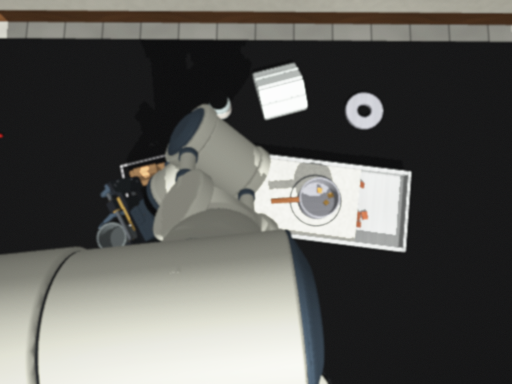

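View pics/p_side.png

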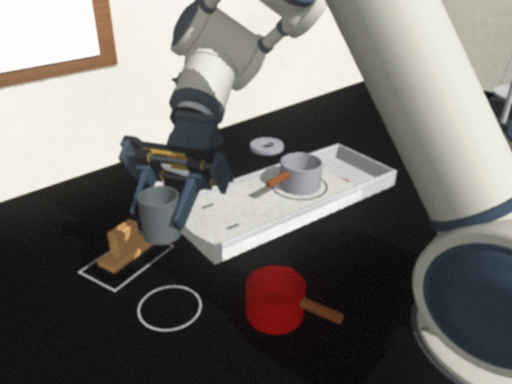

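Run:
```python
from h import *
from rig import arm
b=cv2.imread("pics/p_top.png");cv2.imwrite("pics/p3.png",cv2.resize(b[165:235,280:350],None,fx=8,fy=8,interpolation=cv2.INTER_CUBIC))
M0=rt(120,35,180)
T=lambda z:np.array([*MARK,z])+GD*M0[:,2]
arm.move_l(T(.07),M0,feed=.1);arm.move_l(T(.0428),M0,feed=.03);print(arm.current_force().round(1))
arm.grip(.091)
arm.move_l(T(.0428)-.15*M0[:,2],M0,feed=.12)
arm.move_to([0.36,0.0,0.42],rd(np.radians(-90)))
import pickle
for n in("side","top"):cv2.imwrite(f"pics/q_{n}.png",arm.snapshot(n)[:,:,::-1])
print(arm.current_t())
b=cv2.imread("pics/q_side.png");cv2.imwrite("pics/q1.png",cv2.resize(b[200:340,70:250],None,fx=4,fy=4,interpolation=cv2.INTER_CUBIC))
```

```text
[-0.2 -0.1 -1.6]
73.725
```

View pics/p3.png

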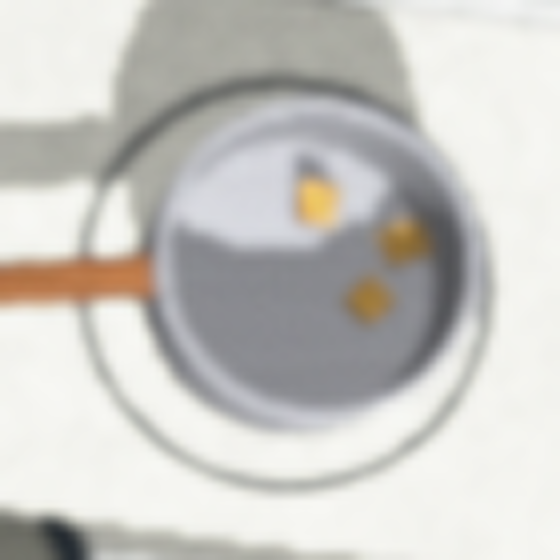

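View pics/q1.png

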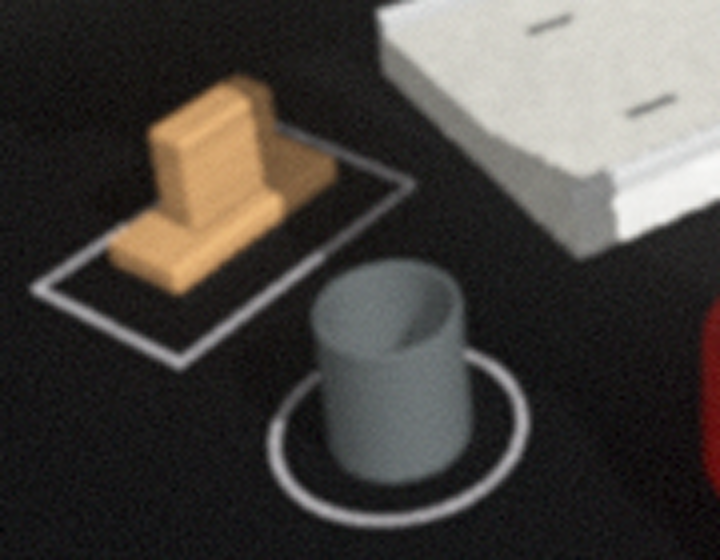

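View pics/q_top.png

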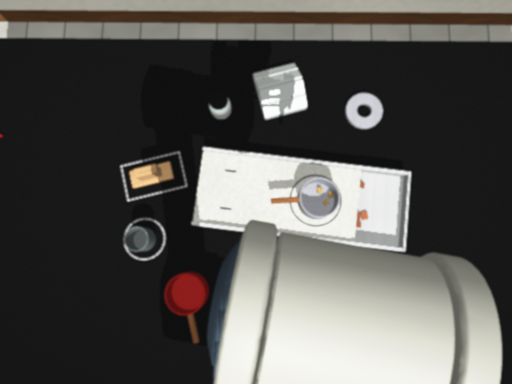

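Three cubes show in the pot (crop (315,200), (403,238), (370,300)) and the beaker looks empty and upright. The scraper seems nearer the back edge of its rectangle than I left it, so I'll measure it.

Run:
```python
from h import *
a=cv2.imread("pics/q_top.png");b=cv2.imread("pics/j_top.png")
f=lambda t:cv2.resize(t[145:205,115:195],None,fx=7,fy=7,interpolation=cv2.INTER_CUBIC)
cv2.imwrite("pics/r1.png",f(a));cv2.imwrite("pics/r2.png",cv2.resize(a[210:270,110:190],None,fx=7,fy=7,interpolation=cv2.INTER_CUBIC))
```

```text
(no output)
```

View pics/r1.png

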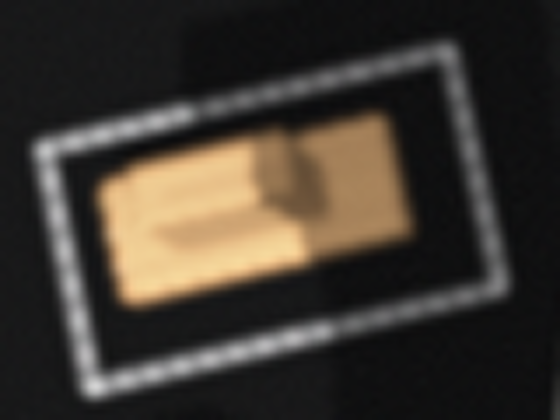

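View pics/r2.png

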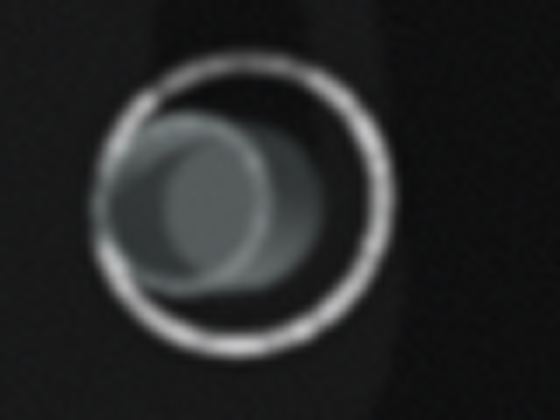

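Run:
```python
from h import *
from rig import arm
c=arm.get_calibration("top")
T=lambda p,z:onz(c,p[0]/7+115-.43,p[1]/7+145-.43,z)[:2]
U=lambda p,z:onz(c,p[0]/7+110-.43,p[1]/7+210-.43,z)[:2]
def r(P):
    P=np.array(P);d=(P[3]-P[0])+(P[2]-P[1]);return P.mean(0).round(4),np.degrees(np.arctan2(d[1],d[0])).round(1),np.linalg.norm(P[3]-P[0]).round(3)
s=r([T(p,.024) for p in[(98,188),(130,303),(412,237),(385,115)]]);q=r([T(p,0) for p in[(45,148),(93,390),(502,290),(450,50)]])
print(s,q,np.linalg.norm(s[0]-q[0]))
C=U((186,204),.07);m=U((244,204),0);print("cup",C,"mark",m,np.linalg.norm(C-m))
```

```text
(array([0.5915, 0.35  ]), np.float64(-75.2), np.float64(0.112)) (array([0.5928, 0.3506]), np.float64(-75.2), np.float64(0.162)) 0.0014317821063276248
cup [0.42125504 0.3648295 ] mark [0.42249083 0.36557721] 0.001444381982280138
```

Everything is in tolerance: the scraper is 1.4 mm off with 0° of skew, the beaker 1.4 mm off and the pot about 1.7 mm off. I'll take one last look just before handing in.

Run:
```python
from h import *
from rig import arm
a=arm.snapshot("top")[:,:,::-1].astype(int);b=cv2.imread("pics/q_top.png").astype(int)
s=arm.snapshot("side")[:,:,::-1].astype(int);s0=cv2.imread("pics/q_side.png").astype(int)
d=(np.abs(a-b).max(2)>60).sum(),(np.abs(s-s0).max(2)>60).sum()
print("changed px",d,arm.current_t(),arm.current_width(),np.abs(arm.current_dq()).max())
if max(d)<40: arm.sign_off();print("handed in")
```

```text
changed px (np.int64(0), np.int64(0)) 73.825 0.09073346451051284 0.15459095076161944
the job is handed in; nothing more can be done
handed in
```

The job is done and handed in at 73.8 s of the 210 s allowed. No verdict is reported.

**What I did:**
- **Wipe:** I swept the board in two passes with the scraper and put all four copper offcuts into the trough. The fingers never went near them.
- **Scraper:** I set it back in its rectangle.
- **Pot:** I slid it by its handle into the printed ring.
- **Pour:** I poured the three brass cubes into the pot and set the empty beaker back in its circle.

**What my last checks showed:**

| Item | Measured | Allowed |
|---|---|---|
| Pot axis to ring centre (measured before the pour) | about 1.7 mm | 16 mm |
| Scraper to rectangle centre | 1.4 mm, no measurable skew | 28 mm, 0.45 rad |
| Beaker to circle centre | 1.4 mm | 24 mm |

- **Pot:** I did not re-measure it after the pour, but it looked unmoved in the later pictures.
- **Cubes and offcuts:** all three cubes were visible in the pot and all four offcuts in the trough.
- **Bystanders:** the jar, the steel ring and the red pot looked unmoved in the pictures; I did not measure them.
- **At rest:** two looks just before hand-in were identical.

The scraper looked shifted in one side picture, but the measurement showed it had not moved. No check failed, and I saw no knock of the pot or scraper during the run.

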